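# Put away the slide case from under the freezer boxes

### The job

First pull the little cabinet's drawer wide open. Then draw the flat orange slide case out through the slot under the bench stop, from beneath the two stacked freezer boxes, so that the boxes settle upright, one on the other, behind the stop (do not lift or topple them, and do not knock over the reagent bottle). Lay the case flat on the floor of the drawer, let go, and leave the drawer open.

Things in the scene. Friction and masses are not known exactly. Their poses are not given: they have to be found in the camera images.
- stop: fixed bench stop: aluminium bar with a slippery white facing (176 x 14 mm, underside 20 mm, top 62 mm up) on two dark posts; slot below it 150 mm wide, 20 mm high. Origin: on the worktop under the bar's middle. x runs along the bar; +y points to the stack (roughly to the robot's left), the case is drawn out towards -y (robot's right). Bar faces at y = -7 and +8 mm.
- slide_case: flat closed orange case, 56 x 206 x 12 mm (own x, y, z), 0.15 kg, lying through the slot, the white box on it. Origin: middle of its underside. Its -y end (black ribs) sticks out about 75 mm from the slot, to be gripped across the 56 mm width; its +y end reaches about 117 mm behind the bar. It clears the bar after moving about 120 to 135 mm towards -y.
- case_grip (a point): middle of the case's ribbed grip zone: on its centre line, 20 mm from its free (-y) end, 6 mm above its underside. Axes = the case's.
- case_tail (a point): middle of the end face of the case that lies under the boxes (its +y end), at half thickness.
- lower_box: closed white card freezer box, 130 x 130 x 50 mm, lid fixed, about 0.3 kg, loose, standing on the orange case just behind the stop, a few mm off the bar. Origin: middle of its underside; z up. When the case is gone it stands on the worktop.
- upper_box: closed blue card freezer box, 130 x 130 x 50 mm, lid fixed, about 0.22 kg, loose, standing on the white box. Origin: middle of its underside.
- cabinet: fixed low white cabinet with one blue-fronted drawer: 210 (x, depth) x 280 (y) x 85 mm high. Origin: middle of its underside; the front is at -x, turned roughly to the robot; the drawer slides out along -x of this frame. A yellow tape roll is fixed on its top.
- cabinet_drawer0 (a joint): how far the drawer stands out, m: 0 shut, about 0.14 at the end stop. It moves with a few newtons and stays where it is left.
- cabinet_drawer0_handle (a point): middle of the drawer's steel bar handle: round bar 11 mm thick, 120 mm long along the cabinet's y, 47 mm above the worktop, its axis 35 mm in front of the blue front (29 mm clear between). Stays run back to the front 51 mm either side of the middle. Axes = the cabinet's.
- drawer_floor (a point): middle of the drawer's inner floor, on its surface, 22 mm above the worktop; moves with the drawer; axes = the cabinet's. Inside: 165 mm (x) by 238 mm (y), walls 41 mm high. Fully out, the cabinet still covers the rear 30 mm of the inside: the free opening is 135 mm long, its middle 15 mm towards -x from this point.
- reagent_bottle: white bottle with orange cap, 68 mm across, 135 mm high, loose, a bystander at the back. Origin: middle of its underside.
Things that resemble listed ones, but are neither listed nor needed, are in the scene too. There is more than one size of the lower_box; the job needs the larger.

How it is judged (in metres and radians):
On the way, in this order (a step that is already met when the one before it is completed fails the run):
1. the drawer is pulled wide open (value of joint cabinet_drawer0 above 0.1 m), for 0.2 s.
2. the case has come out of the slot, low over the worktop, and the boxes have settled upright on the worktop behind the stop (y of case_tail in the frame of stop below -0.007 m and height (world z) of slide_case below 0.05 m and height (world z) of lower_box below 0.006 m and angle between each of lower_box, upper_box's own z axis and vertical below 0.06 rad and z of upper_box in the frame of lower_box between 0.042 and 0.058 m and x of upper_box in the frame of lower_box between -0.03 and 0.03 m and y of upper_box in the frame of lower_box between -0.03 and 0.03 m and x of lower_box in the frame of stop between -0.035 and 0.035 m and y of lower_box in the frame of stop between 0.05 and 0.12 m), for 0.1 s.
At the end, for the whole second after the job is handed in: Drawer out over 100 mm; case flat (0.05 rad, 4 mm) on its floor, released, at rest; white box upright (0.06 rad) on the worktop, middle 50 to 120 mm behind the stop's, within 35 mm sideways; blue box upright on it, within 30 mm of its middle along each side; both at rest (value of joint cabinet_drawer0 above 0.1 m and x of slide_case in the frame of drawer_floor between -0.058 and 0.058 m and y of slide_case in the frame of drawer_floor between -0.03 and 0.03 m and z of slide_case in the frame of drawer_floor between -0.004 and 0.004 m and angle between slide_case's own z axis and vertical below 0.05 rad and linear speed of each of slide_case, lower_box, upper_box below 0.02 m/s and height (world z) of lower_box below 0.006 m and angle between each of lower_box, upper_box's own z axis and vertical below 0.06 rad and z of upper_box in the frame of lower_box between 0.042 and 0.058 m and x of upper_box in the frame of lower_box between -0.03 and 0.03 m and y of upper_box in the frame of lower_box between -0.03 and 0.03 m and x of lower_box in the frame of stop between -0.035 and 0.035 m and y of lower_box in the frame of stop between 0.05 and 0.12 m); the robot touches nothing.
It fails at once if a freezer box is tipped by more than 0.3 rad (angle between any of lower_box, upper_box's own z axis and vertical above 0.3 rad).
It fails at once if the white box is lifted (underside more than 30 mm up) or the blue box is lifted off it by more than 20 mm (height (world z) of lower_box above 0.03 m or z of upper_box in the frame of lower_box above 0.07 m).
It fails at once if the reagent bottle is knocked over (angle between reagent_bottle's own z axis and vertical above 0.5 rad).
It also fails if it takes over 61 s, if anything falls off the work surface, if the arm or the gripper's body presses on something with over 40 N, if the wrist force passes 120 N, or if a joint passes its speed limit or range.

### The arm

A 6-joint arm with a two-finger parallel gripper is mounted at the origin on a cart in front of the work surface, level with it; the furniture and walls round the work are solid. World frame = base frame: x ahead of the robot, y to its left, z up, the work surface at z = 0. Lengths are in m, angles in degrees, forces in N, time in s.
With the tool pointing down it reaches from about 0.35 to 0.875 m from the base axis. Payload 4.2 kg.
Tool frame: the origin (TCP) lies at the centre of the arm's flange, where the gripper is bolted on; the fingertips stand 182 mm ahead of it and the grasp point (between the pads) lies 164 mm ahead of it (r.nose_length is the distance from the TCP to the fingertips, in m); z points along the fingers, y is the line along which they close (so a half turn about z gives the same grasp; the last joint's range is limited). The gripper opens to 87 mm and grips with 3 to 60 N. Pads are 19 mm wide; open, the fingers measure 117 mm over their backs; the gripper's body (75 mm by 190 mm) begins 51 mm behind the grasp point.
Start: joints at [79.389, 22.042, 0.453, 0, -68.411, -14.817], TCP at [0.268, 0.564, 0.405] pointing down, gripper open.
Joint ranges: [-179.83, 179.83], [-69.29, 118.12], [-61.27, 80.66], [-181.25, 117.63], [-171.15, -9.14], [-177.46, 177.46]. Speed limits (degrees/s): [159.86, 159.86, 180, 180, 180, 180].

### API

Orientations are given as a 3x3 rotation matrix whose columns are the frame's x, y, z axes.
In Python, from station import r, vision gives the robot as it stands. The module is installed in compiled form; this text tells all that it offers.
- The arm moves only by the shell command python3 -m creep 'ROWS'. ROWS is JSON, a list of rows, each a list of 7 numbers: the opening, from -1 (shut) to 1 (fully open), then the shift along the tool's x, y, z in mm, then the turn, a rotation vector about the tool's x, y, z in degrees. A call has 1 to 8 rows; each row is the pose to reach, as a shift and turn from the pose commanded when the call began, along the tool's axes at that moment; what a row does not reach only later rows make up. A row lasts 1/12 s, in which the tool goes at most 41.7 mm and 7.16 degrees, less where a joint would pass 70% of its speed; a pose out of reach is approached as far as the arm can. A call with a gripper value outside its range is refused whole. The fingers move at their own pace and stop on an object; the grip force is fixed at half the most. Time passes only in rows, so rows that repeat a pose let the fingers close. It gives the time, the measured TCP pose, the force, the opening and the grip force at its end, in the units of the state.
- r.sense(): the state, without advancing time (a new reading comes with each control period).
- vision.capture(name): name is "side" or "top" or "wrist"; returns (picture, depth): 480x640x3 uint8, red, green, blue; 480x640 float32, m along the optical axis (not along the pixel's ray), 0 where there is no reading.
- vision.camera_model(name): a dict with "vertical_fov" (degrees; the focal length in pixels is half the picture's height over the tangent of half this angle, whatever the lens; pixels are square), "cx", "cy" (the principal point, pixels), "extrinsics" (4x4, takes a point from camera to world coordinates); the wrist camera has in their place "mount" (4x4, takes a point from camera to tool coordinates, whose origin is the TCP and whose axes are the flange's). Camera axes: x right, y down, z forward; pixel columns grow to the right and rows downward; lengths in m; the calibration is good to about 2 mm. A picture is of the moment at which its call begins: read the wrist's pose just before it. camera_model takes no time and is no camera call.
- r.finish_job(): hands the job in; it is judged then, once.
Trained networks look in the newest picture that a camera, given by its name, has taken for a name from the list of things; names that differ only in an ending like _2 or _b are one class to them, and where a whole thing is asked for, a point or a joint stands for the part that bears it (a point fixed in the world has none). Each returns a list of dicts, best first, with "conf" (0 to 1); they miss things now and then, are a little off and sometimes report something else, mostly with a low value. They report only what shows in the picture. A call takes as long as a camera call. They do not tell look-alikes from the thing itself.
- vision.find_in(camera, thing): "uv" ([column, row] in pixels, amid what is visible of it).
- vision.cut_out(camera, thing): "region" (480x640 bool, what is visible of it) and "uv" ([column, row] in pixels, amid what is visible of it).
The state is a dict: "time_s": time; "joints": joint angles; "joint_velocities": joint speeds; "effort": joint torques, N m; "tcp_pos": TCP position; "ee_rot": TCP orientation; "wrist_force": force on the tool from outside, world axes, zero at the start; "moment": the same for the moment, N m; "gripper_width": opening from 0.0 (shut) to 1.0 (fully open); "gripper_force": force on a finger pad.
Only numpy, scipy, OpenCV 4.12 (cv2) and the standard library are available. Lean on these libraries where they do the work, as an engineer would, in place of code of your own. Each camera call takes 0.05 s, during which the arm holds its last target. There are 200 camera calls.

## Working session

There is one attempt and no reset: what is moved stays moved. The work goes in short steps, Python scripts to look and compute and a shell command to move; the robot and the scene stay as the last step left them, time stands still between calls to the robot, and variables do not carry over. Pictures are saved under pics/ and viewed, at most 10 in all, crops included, and the job is handed in when it is done.

```bash
mkdir -p pics; cat > h.py <<'E'
import numpy as np, cv2
from station import r, vision
def model(cam, st=None):
    m=vision.camera_model(cam); f=240/np.tan(np.radians(m["vertical_fov"])/2)
    if cam=="wrist":
        st=st or r.sense(); T=np.eye(4); T[:3,:3]=np.array(st["ee_rot"]); T[:3,3]=st["tcp_pos"]; E=T@np.array(m["mount"])
    else: E=np.array(m["extrinsics"])
    return f,m["cx"],m["cy"],E
def cloud(cam,depth,st=None):
    f,cx,cy,E=model(cam,st); v,u=np.mgrid[:480,:640]
    P=np.stack([(u-cx)/f*depth,(v-cy)/f*depth,depth],-1)
    W=P@E[:3,:3].T+E[:3,3]; W[depth<=0]=np.nan
    return W
def save(n,img): cv2.imwrite(f"pics/{n}.png",img[...,::-1])
def shot(cam):
    st=r.sense(); img,d=vision.capture(cam); return img,d,cloud(cam,d,st)
E
python3 - <<'E'
from h import *
s=r.sense();print(s["time_s"],s["tcp_pos"],np.round(s["ee_rot"],3).tolist())
out=[]
for c in("side","top"):
    img,d,W=shot(c); np.save(f"{c}_W.npy",W); np.save(f"{c}_i.npy",img)
    for t in("stop","slide_case","lower_box","upper_box","cabinet","cabinet_drawer0_handle","reagent_bottle"):
        for o in vision.cut_out(c,t):
            if o["conf"]<.3: continue
            p=W[o["region"]]; p=p[~np.isnan(p[:,0])]
            print(c,t,round(o["conf"],2),np.round(o["uv"]),np.round(np.median(p,0),3) if len(p) else None, np.round(np.percentile(p,[2,98],axis=0),3).tolist() if len(p) else None)
    out.append(img)
save("a",cv2.resize(out[0],(800,600)));save("b",cv2.resize(out[1],(800,600)))
E
```

```text
0.0 [0.26825437 0.56427064 0.40365303] [[0.903, -0.43, -0.001], [-0.43, -0.903, -0.002], [0.0, 0.002, -1.0]]
side stop 0.81 [387. 341.] [0.46  0.239 0.016] [[0.44, 0.209, 0.004], [0.634, 0.257, 0.063]]
side slide_case 0.61 [345. 308.] [0.529 0.15  0.012] [[0.502, 0.144, 0.01], [0.552, 0.158, 0.014]]
side lower_box 0.68 [409. 230.] [ 0.398 -0.054  0.038] [[0.336, -0.121, 0.002], [0.457, -0.008, 0.041]]
side lower_box 0.56 [336. 415.] [0.54  0.366 0.046] [[0.472, 0.273, 0.013], [0.608, 0.375, 0.063]]
side upper_box 0.63 [333. 356.] [0.546 0.324 0.112] [[0.483, 0.241, 0.065], [0.61, 0.374, 0.114]]
side cabinet 0.77 [301. 160.] [ 0.629 -0.232  0.084] [[0.499, -0.44, 0.003], [0.737, -0.169, 0.098]]
side cabinet 0.45 [344. 161.] [ 0.53  -0.274  0.063] [[0.483, -0.439, 0.02], [0.546, -0.177, 0.075]]
side cabinet_drawer0_handle 0.78 [343. 160.] [ 0.529 -0.279  0.062] [[0.482, -0.44, 0.001], [0.546, -0.177, 0.075]]
side reagent_bottle 0.9 [245. 236.] [0.711 0.039 0.082] [[0.684, 0.003, 0.004], [0.746, 0.051, 0.136]]
side reagent_bottle 0.51 [334. 356.] [0.546 0.325 0.112] [[0.483, 0.243, 0.068], [0.61, 0.374, 0.114]]
top stop 0.8 [222. 258.] [0.531 0.224 0.054] [[0.443, 0.198, 0.002], [0.633, 0.253, 0.065]]
top slide_case 0.8 [246. 255.] [0.533 0.182 0.012] [[0.505, 0.145, 0.007], [0.56, 0.218, 0.017]]
top lower_box 0.96 [211. 262.] [0.519 0.242 0.059] [[0.471, 0.233, 0.014], [0.59, 0.365, 0.066]]
top lower_box 0.74 [366. 322.] [ 0.396 -0.072  0.039] [[0.339, -0.128, 0.003], [0.452, -0.015, 0.043]]
top upper_box 0.95 [176. 243.] [0.546 0.301 0.112] [[0.483, 0.237, 0.097], [0.609, 0.367, 0.116]]
top cabinet 0.83 [483. 213.] [ 0.627 -0.306  0.085] [[0.492, -0.446, 0.009], [0.74, -0.171, 0.099]]
top cabinet_drawer0_handle 0.97 [483. 262.] [ 0.529 -0.313  0.064] [[0.483, -0.438, 0.0], [0.553, -0.182, 0.077]]
top reagent_bottle 0.6 [326. 167.] [0.705 0.019 0.101] [[0.685, -0.012, 0.014], [0.737, 0.049, 0.138]]
```

View pics/a.png

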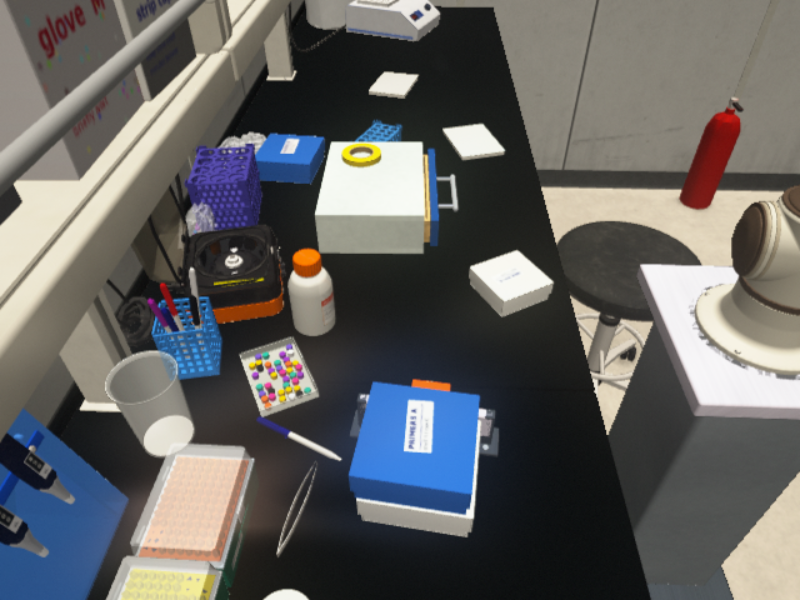

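View pics/b.png

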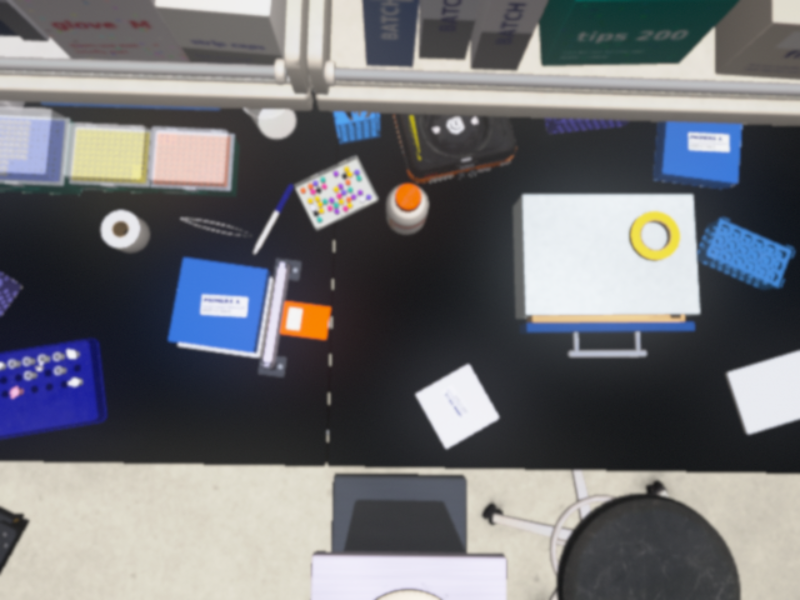

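```bash
python3 - <<'E'
from h import *
W=np.load("top_W.npy");I=np.load("top_i.npy").astype(int)
x,y,z=W[...,0],W[...,1],W[...,2]
def rect(n,m):
    p=W[m][:,:2].astype(np.float32); c=p.mean(0); d=np.linalg.norm(p-np.median(p,0),axis=1)
    q=cv2.minAreaRect(p*1000); print(n,len(p),np.round(q[0],1),np.round(q[1],1),round(q[2],2))
R,G,B=I[...,0],I[...,1],I[...,2]
orange=(R>150)&(B<90)&(R-B>90)
rect("case",(z>.004)&(z<.02)&(x>.49)&(x<.58)&(y>.13)&(y<.215))
rect("bar",(z>.055)&(z<.068)&(x>.42)&(x<.65)&(y>.19)&(y<.232))
rect("blue",(z>.105)&(z<.12)&(y>.2))
rect("cabtop",(z>.08)&(z<.09)&(y<-.1))
rect("drawer/handle",(z>.035)&(z<.06)&(y<-.15)&(x<.53))
m=(z>.035)&(z<.06)&(y<-.15)&(x<.535)
for yy in np.arange(-.44,-.16,.03):
    k=m&(abs(y-yy)<.006)
    if k.sum(): print(round(yy,2),np.round(np.percentile(x[k],[0,10,50,90,100]),3))
save("c",cv2.resize(I[180:330,380:580].astype(np.uint8),(800,600),interpolation=cv2.INTER_CUBIC))
E
```

```text
case 965 [536.3 173.6] [83.6 86.4] 89.07
bar 514 [538.1 228. ] [ 19.1 176.9] 83.73
blue 5883 [661.8 428.2] [382.7 442. ] 1.62
cabtop 12110 [ 688.1 -285.3] [330.2 333.2] 1.71
drawer/handle 524 [ 503.9 -312.2] [270.6  47.2] 89.18
-0.38 [0.484 0.486 0.489 0.492 0.494]
-0.35 [0.483 0.483 0.487 0.491 0.523]
-0.32 [0.482 0.482 0.487 0.522 0.522]
-0.29 [0.482 0.482 0.486 0.521 0.521]
-0.26 [0.481 0.483 0.497 0.518 0.52 ]
-0.23 [0.519 0.519 0.519 0.519 0.519]
-0.2 [0.518 0.518 0.518 0.519 0.519]
```

View pics/c.png

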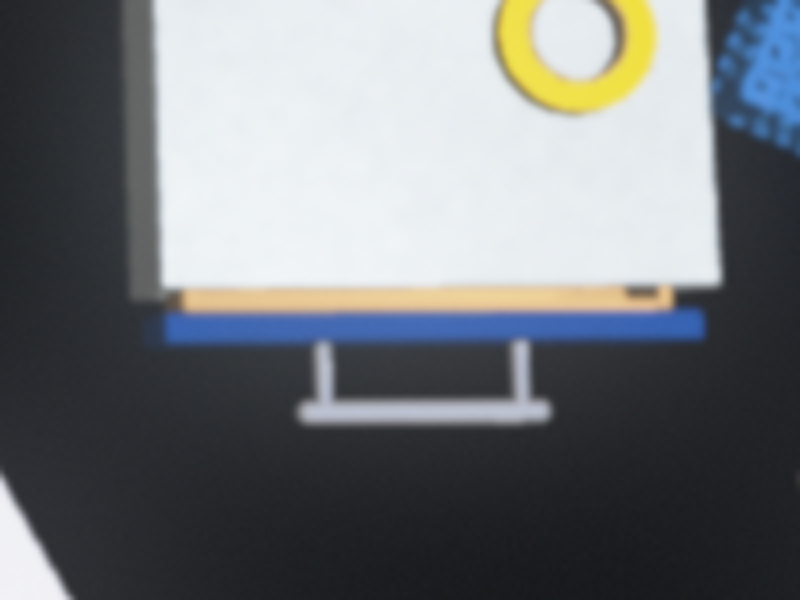

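The candidates for the white lower box:
- **Side (336,415) / top (211,262):** the box under the blue one at the stop. It is about 130 mm wide, so this is the one I want.
- **Side (409,230) / top (366,322):** a smaller lone white box, a look-alike.
- **Flat white sheets:** also not it.

The only drawer handle is at top (483,262), and the crop confirms it: a steel bar on two stays, with the drawer slightly ajar. I'll go there first.

```bash
cat >> h.py <<'E'
from scipy.spatial.transform import Rotation as Ro
def rel(p,yaw):
    """shift (mm) / turn (deg) in current tool axes to TCP p, tool down with x axis at yaw"""
    s=r.sense(); R=np.array(s["ee_rot"]); a=np.radians(yaw)
    T=np.array([[np.cos(a),np.sin(a),0],[np.sin(a),-np.cos(a),0],[0,0,-1]])
    print("t",round(s["time_s"],2),"shift",np.round(R.T@(np.array(p)-s["tcp_pos"])*1000,1),"turn",np.round(Ro.from_matrix(R.T@T).as_rotvec(degrees=True),2),"F",np.round(s["wrist_force"],1),"w",round(s["gripper_width"]*87,1))
E
python3 -c "
from h import *
rel([.487,-.318,.33],-88.3)
print(np.round(vision.camera_model('wrist')['mount'],3),vision.camera_model('wrist')['vertical_fov'])"
```

```text
t 0.8 shift [576.4 703.1  74.7] turn [-0.    0.   62.87] F [-0.4 -0.8 -0.3] w 87.0
[[-0.002 -0.967 -0.256  0.07 ]
 [ 1.    -0.002  0.001  0.001]
 [-0.001 -0.256  0.967  0.02 ]
 [ 0.     0.     0.     1.   ]] 67.78819471820809
```

```bash
python3 -m creep '[[1,576,703,60,0,0,63],[1,576,703,60,0,0,63],[1,576,703,60,0,0,63],[1,576,703,60,0,0,63],[1,576,703,60,0,0,63],[1,576,703,60,0,0,63],[1,576,703,60,0,0,63],[1,576,703,60,0,0,63]]'; python3 -c "
from h import *
rel([.487,-.318,.33],-88.3)"
```

```text
time_s: 1.47
tcp_pos: [0.3481, 0.2395, 0.383]
ee_rot: [[0.121, -0.993, 0.001], [-0.993, -0.121, 0.001], [-0.001, -0.001, -1.0]]
wrist_force: [-0.2, -0.6, 0.8]
gripper_width: 1.0
gripper_force: 0.0
t 1.47 shift [570.3 -70.2  52.7] turn [-0.04  0.04  5.27] F [-0.2 -0.6  0.8] w 87.0
```

```bash
python3 -m creep '[[0,570,-70,53,0,0,5],[0,570,-70,53,0,0,5],[-0.38,570,-70,53,0,0,5],[-0.38,570,-70,53,0,0,5],[-0.38,570,-70,53,0,0,5],[-0.38,570,-70,53,0,0,5],[-0.38,570,-70,53,0,0,5],[-0.38,570,-70,53,0,0,5]]'; python3 -m creep '[[-0.38,239,-29,23,0,0,0],[-0.38,239,-29,23,0,0,0],[-0.38,239,-29,23,0,0,0],[-0.38,239,-29,23,0,0,0],[-0.38,239,-29,23,0,0,0],[-0.38,239,-29,23,0,0,0],[-0.38,239,-29,23,0,0,0],[-0.38,239,-29,23,0,0,0]]'; python3 - <<'E'
from h import *
rel([.487,-.318,.33],-88.3)
I,d,W=shot("wrist")
x,y,z=W[...,0],W[...,1],W[...,2]
for o in vision.cut_out("wrist","cabinet_drawer0_handle"):
    p=W[o["region"]]; p=p[~np.isnan(p[:,0])]; print(o["conf"],o["uv"],np.round(np.percentile(p,[2,50,98],axis=0),3).tolist())
m=(z>.04)&(z<.058)&(x<.51)&(x>.45)&(y<-.2)&(y>-.42)
p=W[m]; q=p[p[:,0]<np.percentile(p[:,0],50)+.003]
print(cv2.minAreaRect((p[:,:2]*1000).astype(np.float32)))
for yy in np.arange(-.38,-.25,.015):
    k=m&(abs(y-yy)<.004)
    if k.sum(): print(round(yy,3),np.round(np.percentile(x[k],[2,50,98]),4),k.sum())
print(np.percentile(y[m],[0,1,99,100]))
save("w1",I)
E
```

```text
time_s: 2.13
tcp_pos: [0.4301, -0.0822, 0.3526]
ee_rot: [[0.04, -0.999, 0.002], [-0.999, -0.04, 0.0], [-0.0, -0.002, -1.0]]
wrist_force: [1.3, 0.1, -1.0]
gripper_width: 0.48
gripper_force: 0.0
time_s: 2.8
tcp_pos: [0.4684, -0.3195, 0.3283]
ee_rot: [[0.036, -0.999, -0.001], [-0.999, -0.036, 0.0], [-0.001, 0.001, -1.0]]
wrist_force: [0.1, 1.1, -0.2]
gripper_width: 0.312
gripper_force: 0.0
t 2.8 shift [ -0.8 -18.7  -1.8] turn [0.07 0.03 0.38] F [ 0.1  1.1 -0.2] w 27.2
0.72 [229.0, 165.9] [[0.483, -0.447, 0.021], [0.528, -0.37, 0.059], [0.565, -0.282, 0.074]]
((494.9181823730469, -325.37701416015625), (27.612545013427734, 113.20407104492188), 1.6780651807785034)
-0.38 [0.4827 0.4874 0.4926] 124
-0.365 [0.4824 0.493  0.5093] 334
-0.35 [0.482  0.487  0.4923] 161
-0.335 [0.4817 0.4866 0.4914] 150
-0.32 [0.4814 0.4864 0.4912] 144
-0.305 [0.481  0.4861 0.491 ] 137
-0.29 [0.48   0.4844 0.489 ] 114
-0.275 [0.4797 0.4834 0.4881] 113
[-0.38224574 -0.38075762 -0.27202236 -0.2692011 ]
```

View pics/w1.png

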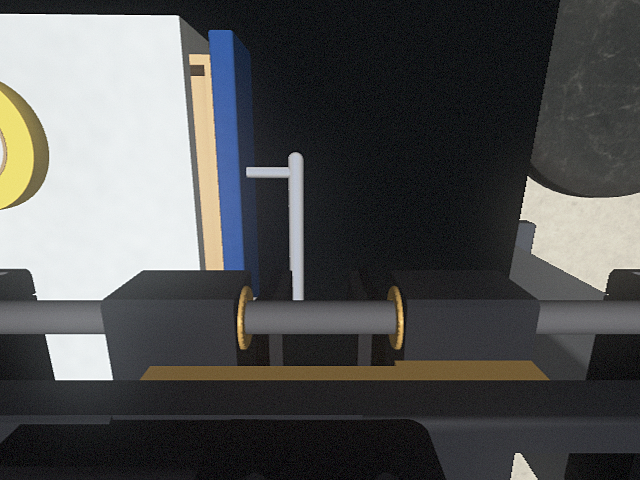

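The handle bar shows at column 297, rows 155–300, between the open fingers. Its centre is about (0.486, -0.321), so I'll go down on it.

```bash
python3 -m creep '[[-0.38,0,-18,0,0,0,0.4],[-0.38,0,-18,30,0,0,0.4],[-0.38,0,-18,60,0,0,0.4],[-0.38,0,-18,90,0,0,0.4],[-0.38,0,-18,112,0,0,0.4],[-0.38,0,-18,112,0,0,0.4],[-1,0,-18,112,0,0,0.4],[-1,0,-18,112,0,0,0.4]]';python3 -m creep '[[-1,0,0,0,0,0,0],[-1,0,0,0,0,0,0],[-1,0,0,0,0,0,0]]'; python3 -c "
from h import *
rel([.362,-.3235,.216],-88.3)"
```

```text
time_s: 3.57
tcp_pos: [0.4875, -0.3165, 0.2191]
ee_rot: [[0.035, -0.999, 0.003], [-0.999, -0.035, -0.001], [0.002, -0.003, -1.0]]
wrist_force: [0.6, 0.1, 0.7]
gripper_width: 0.23
gripper_force: 0.0
time_s: 3.82
tcp_pos: [0.487, -0.3169, 0.2192]
ee_rot: [[0.033, -0.999, 0.003], [-0.999, -0.033, -0.001], [0.001, -0.003, -1.0]]
wrist_force: [-1.0, 2.7, 6.3]
gripper_width: 0.112
gripper_force: 30.0
t 3.82 shift [  2.4 125.2   2.9] turn [-0.17 -0.06  0.2 ] F [-1.   2.7  6.3] w 9.7
```

```bash
python3 -m creep '[[-1,0,12,0,0,0,0],[-1,0,28,0,0,0,0],[-1,0,44,0,0,0,0],[-1,0,60,0,0,0,0],[-1,0,76,0,0,0,0],[-1,0,92,0,0,0,0],[-1,0,106,0,0,0,0],[-1,0,116,0,0,0,0]]'; python3 -m creep '[[-1,0,3,0,0,0,0],[-1,0,6,0,0,0,0],[-1,0,8,0,0,0,0]]'
```

```text
time_s: 4.48
tcp_pos: [0.3704, -0.3204, 0.2192]
ee_rot: [[0.033, -0.999, 0.004], [-0.999, -0.033, -0.001], [0.001, -0.004, -1.0]]
wrist_force: [0.1, 7.8, 10.0]
gripper_width: 0.114
gripper_force: 30.0
time_s: 4.73
tcp_pos: [0.3629, -0.3206, 0.2192]
ee_rot: [[0.033, -0.999, 0.003], [-0.999, -0.033, -0.0], [0.001, -0.003, -1.0]]
wrist_force: [1.4, 8.3, 11.0]
gripper_width: 0.11
gripper_force: 30.0
```

```bash
python3 -m creep '[[-1,0,3,0,0,0,0],[-1,0,6,0,0,0,0],[-1,0,6,0,0,0,0]]'
```

```text
time_s: 4.98
tcp_pos: [0.3568, -0.3208, 0.2192]
ee_rot: [[0.033, -0.999, 0.003], [-0.999, -0.033, -0.0], [0.0, -0.003, -1.0]]
wrist_force: [-0.8, 7.3, 11.8]
gripper_width: 0.115
gripper_force: 30.0
```

```bash
python3 -m creep '[[-1,0,3,0,0,0,0],[-1,0,5,0,0,0,0],[-1,0,5,0,0,0,0]]';python3 -m creep '[[-0.4,0,0,0,0,0,0],[-0.4,0,0,0,0,0,0],[-0.4,0,0,0,0,0,0],[-0.4,0,0,-30,0,0,0],[-0.4,0,0,-70,0,0,0],[-0.4,0,0,-110,0,0,0],[-0.4,0,0,-110,0,0,0]]'; python3 -c "
from h import *
rel([.53,.10,.33],-96.3)
I,d,W=shot('top'); save('t2',I); np.save('top_W.npy',W)
x,y,z=W[...,0],W[...,1],W[...,2]
m=(z>.055)&(z<.07)&(y<-.15)&(x<.42)&(y>-.48)&(x>.3)
print(cv2.minAreaRect((W[m][:,:2]*1000).astype(np.float32)))
for yy in (-.42,-.40,-.24,-.22):
  k=(abs(y-yy)<.006)&(x>.33)&(x<.6)&(z>.05)&(z<.08); print(yy,np.round(np.percentile(x[k],[0,50,100]),3))
k=(abs(y+.31)<.02)&(x>.44)&(x<.5)
print('floor',np.nanmedian(z[k]))
"
```

```text
time_s: 5.23
tcp_pos: [0.3543, -0.3207, 0.2192]
ee_rot: [[0.033, -0.999, 0.01], [-0.999, -0.033, -0.002], [0.002, -0.01, -1.0]]
wrist_force: [7.8, 12.7, 6.2]
gripper_width: 0.115
gripper_force: 30.0
time_s: 5.82
tcp_pos: [0.3532, -0.3229, 0.3348]
ee_rot: [[0.034, -0.999, 0.013], [-0.999, -0.034, -0.009], [0.009, -0.013, -1.0]]
wrist_force: [0.9, -0.8, 1.1]
gripper_width: 0.3
gripper_force: 0.0
t 5.82 shift [-416.6 -191.1    3.5] turn [-0.78 -0.47  8.26] F [ 0.9 -0.8  1.1] w 26.1
((410.30621337890625, -315.77984619140625), (30.694759368896484, 270.587158203125), 2.751863718032837)Traceback (most recent call last):
  File "<string>", line 9, in <module>
    k=(abs(y-yy)<.006)&(x>.33)&(x<.6)&(z>.05)&(z<.08); print(yy,np.round(np.percentile(x[k],[0,50,100]),3))
                                                                         ~~~~~~~~~~~~~^^^^^^^^^^^^^^^^^
    return _quantile_unchecked(
        a, q, axis, out, overwrite_input, method, keepdims, weights)
    return _ureduce(a,
                    func=_quantile_ureduce_func,
    ...<5 lines>...
                    overwrite_input=overwrite_input,
                    method=method)
    r = func(a, **kwargs)
    result = _quantile(arr,
                       quantiles=q,
    ...<2 lines>...
                       out=out,
                       weights=wgt)
    slices_having_nans = np.isnan(arr[-1, ...])
                                  ~~~^^^^^^^^^
IndexError: index -1 is out of bounds for axis 0 with size 0
```

```bash
python3 - <<'E'
from h import *
W=np.load("top_W.npy");I=cv2.imread("pics/t2.png")[...,::-1].astype(int)
x,y,z=W[...,0],W[...,1],W[...,2];R,B=I[...,0],I[...,2]
m=(z>.005)&(z<.02)&(x>.48)&(x<.59)&(y>.13)&(y<.212)
for a in np.arange(.15,.2,.01):
    k=m&(abs(y-a)<.004); print(round(a,3),np.round(np.percentile(x[k],[0,5,95,100]),4))
print(np.round(np.percentile(y[m],[0,1,2]),4))
for yy in (-.44,-.42,-.40,-.25,-.24,-.22,-.2):
  k=(abs(y-yy)<.006)&(x>.33)&(x<.6)
  print(yy,[(round(float(a),3),round(float(b),3)) for a,b in sorted(zip(x[k],z[k]))[::5]][::3])
k=(abs(x-.46)<.01)&(y<-.15)&(y>-.5)
print([(round(float(a),3),round(float(b),3)) for a,b in sorted(zip(y[k],z[k]))[::10]])
E
```

```text
0.15 [0.4989 0.503  0.5554 0.5835]
0.16 [0.4967 0.5046 0.5553 0.5593]
0.17 [0.5044 0.5066 0.5571 0.5683]
0.18 [0.5043 0.5066 0.5581 0.5613]
0.19 [0.506  0.5082 0.5609 0.5847]
0.2 [0.4854 0.5083 0.5606 0.5629]
[0.1409 0.1425 0.1431]
-0.44 [(0.398, 0.076), (0.403, 0.075), (0.409, 0.074), (0.45, 0.037), (0.452, 0.049), (0.454, 0.057), (0.456, 0.062), (0.46, 0.02), (0.462, 0.048), (0.464, 0.045), (0.467, 0.043), (0.469, 0.019), (0.473, 0.059), (0.475, 0.059), (0.477, 0.038), (0.48, 0.066), (0.483, 0.062), (0.485, 0.054), (0.487, 0.023), (0.491, 0.064), (0.493, 0.055), (0.495, 0.034), (0.499, 0.039), (0.503, 0.064), (0.506, 0.04), (0.509, 0.049), (0.513, 0.061), (0.516, 0.03), (0.52, 0.052), (0.523, 0.063), (0.527, 0.025), (0.531, 0.061), (0.537, 0.034), (0.541, 0.066), (0.548, 0.063), (0.552, 0.03), (0.558, 0.089), (0.562, 0.087), (0.568, 0.087), (0.572, 0.085), (0.578, 0.086), (0.584, 0.089), (0.588, 0.086), (0.594, 0.084)]
-0.42 [(0.449, 0.02), (0.454, 0.024), (0.46, 0.023), (0.464, 0.025), (0.47, 0.016), (0.475, 0.021), (0.481, 0.024), (0.485, 0.02), (0.491, 0.023), (0.498, 0.023), (0
[... 6889 characters left out ...]
, 0.037), (-0.191, 0.047), (-0.191, -0.0), (-0.189, -0.002), (-0.188, 0.471), (-0.186, 0.002), (-0.184, 0.001), (-0.183, -0.001), (-0.181, -0.002), (-0.18, 0.473), (-0.178, 0.001), (-0.176, -0.002), (-0.176, 0.481), (-0.174, 0.464), (-0.173, 0.481), (-0.172, -0.001), (-0.171, 0.003), (-0.17, 0.488), (-0.169, 0.003), (-0.168, -0.003), (-0.167, 0.003), (-0.166, 0.484), (-0.165, 0.476), (-0.164, 0.483), (-0.163, 0.0), (-0.162, 0.004), (-0.162, 0.479), (-0.161, 0.001), (-0.16, 0.006), (-0.159, 0.0), (-0.158, 0.003), (-0.157, 0.484), (-0.157, 0.001), (-0.156, 0.004), (-0.155, 0.491), (-0.154, 0.49), (-0.154, 0.487), (-0.153, 0.486), (-0.152, 0.0), (-0.152, 0.005), (-0.151, 0.492), (-0.15, 0.487)]
```

View pics/t2.png

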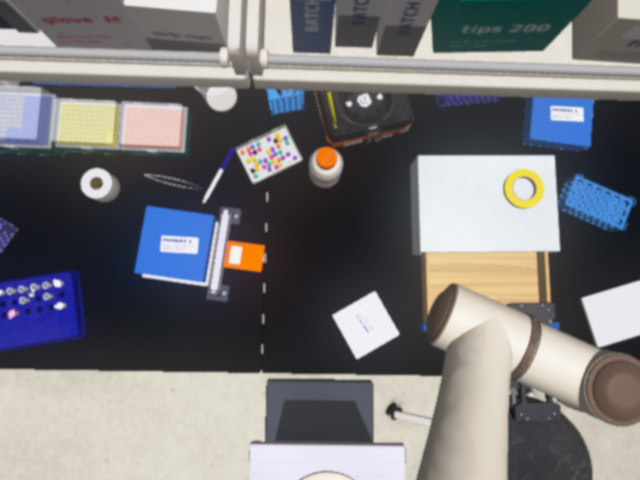

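```bash
python3 -m creep '[[1,-417,-180,-5,-0.8,-0.5,8],[1,-417,-180,-5,-0.8,-0.5,8],[1,-417,-180,-5,-0.8,-0.5,8],[1,-417,-180,-5,-0.8,-0.5,8],[1,-417,-180,-5,-0.8,-0.5,8],[1,-417,-180,-5,-0.8,-0.5,8],[1,-417,-180,-5,-0.8,-0.5,8],[1,-417,-180,-5,-0.8,-0.5,8]]'
```

```text
time_s: 6.53
tcp_pos: [0.4712, -0.0152, 0.3298]
ee_rot: [[-0.107, -0.994, -0.016], [-0.994, 0.107, 0.009], [-0.007, 0.016, -1.0]]
wrist_force: [1.2, -1.2, 0.4]
gripper_width: 0.817
gripper_force: 0.0
```

```bash
python3 -c "
from h import *
rel([.531,.165,.25],-95.7)
I,d,W=shot('wrist')
x,y,z=W[...,0],W[...,1],W[...,2];I=I.astype(int)
m=(I[...,0]>150)&(I[...,2]<110)&(I[...,0]-I[...,2]>70)&(abs(z-.012)<.008)
print(m.sum())
for a in np.arange(.14,.2,.01):
    k=m&(abs(y-a)<.003)
    if k.sum()>5: print(round(a,3),np.round(np.percentile(x[k],[1,99]),4))
print(np.percentile(y[m],[0,1,5]))
save('w2',I.astype(np.uint8))
"
```

```text
t 6.53 shift [-185.   -41.5   80.5] turn [ 0.94  0.41 -0.45] F [ 1.2 -1.2  0.4] w 71.1
0Traceback (most recent call last):
  File "<string>", line 11, in <module>
    print(np.percentile(y[m],[0,1,5]))
          ~~~~~~~~~~~~~^^^^^^^^^^^^^^
    return _quantile_unchecked(
        a, q, axis, out, overwrite_input, method, keepdims, weights)
    return _ureduce(a,
                    func=_quantile_ureduce_func,
    ...<5 lines>...
                    overwrite_input=overwrite_input,
                    method=method)
    r = func(a, **kwargs)
    result = _quantile(arr,
                       quantiles=q,
    ...<2 lines>...
                       out=out,
                       weights=wgt)
    slices_having_nans = np.isnan(arr[-1, ...])
                                  ~~~^^^^^^^^^
IndexError: index -1 is out of bounds for axis 0 with size 0
```

```bash
python3 -m creep '[[1,-185,-42,0,1,0.4,-0.5],[1,-185,-42,0,1,0.4,-0.5],[1,-185,-42,0,1,0.4,-0.5],[1,-185,-42,40,1,0.4,-0.5],[1,-185,-42,70,1,0.4,-0.5],[1,-185,-42,80,1,0.4,-0.5],[1,-185,-42,80,1,0.4,-0.5]]'; python3 - <<'E'
from h import *
rel([.531,.165,.1855],-95.7)
I,d,W=shot('wrist')
x,y,z=W[...,0],W[...,1],W[...,2];J=I.astype(int)
m=(J[...,0]>130)&(J[...,2]<110)&(J[...,0]-J[...,2]>70)&(abs(z-.012)<.01)
print(m.sum())
for a in np.arange(.13,.2,.01):
    k=m&(abs(y-a)<.003)
    if k.sum()>5: print(round(a,3),np.round(np.percentile(x[k],[1,99]),4))
if m.sum(): print(np.percentile(y[m],[0,1,5]))
save('w2',I)
E
```

```text
time_s: 7.17
tcp_pos: [0.5304, 0.1638, 0.2453]
ee_rot: [[-0.097, -0.995, -0.008], [-0.995, 0.097, -0.005], [0.006, 0.007, -1.0]]
wrist_force: [-1.1, -1.2, -0.6]
gripper_width: 0.996
gripper_force: 0.0
t 7.17 shift [-1.6 -1.  59.8] turn [ 0.42 -0.35  0.11] F [-1.1 -1.2 -0.6] w 86.6
432
0.14 [0.5323 0.5555]
0.15 [0.5004 0.5569]
0.16 [0.5014 0.5582]
0.17 [0.5022 0.5589]
0.18 [0.4962 0.5603]
0.19 [0.5056 0.5611]
[0.13938285 0.13950283 0.13995348]
```

View pics/w2.png

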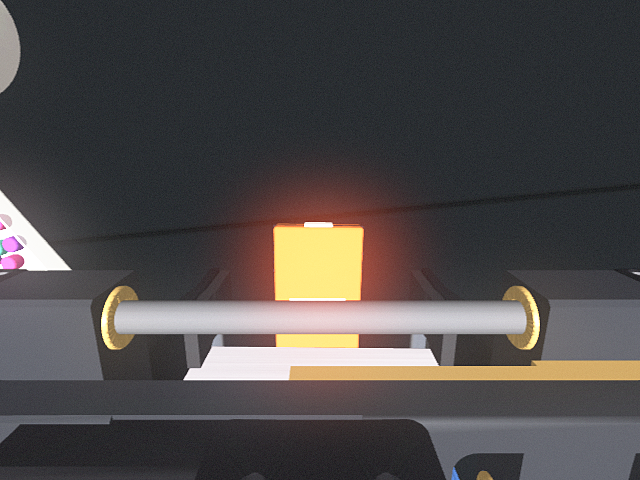

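The case end is centred between the fingers, at columns 275–362 with its free end at row 224. I'll go down and grip.

```bash
python3 -m creep '[[1,-1,0,25,0.4,-0.3,0],[1,-1,0,45,0.4,-0.3,0],[1,-1,0,56,0.4,-0.3,0],[1,-1,0,59,0.4,-0.3,0],[1,-1,0,59,0.4,-0.3,0],[-1,-1,0,59,0.4,-0.3,0],[-1,-1,0,59,0.4,-0.3,0],[-1,-1,0,59,0.4,-0.3,0]]';python3 -m creep '[[-1,0,0,0,0,0,0],[-1,0,0,0,0,0,0],[-1,0,0,0,0,0,0],[-1,0,0,0,0,0,0]]'
```

```text
time_s: 7.88
tcp_pos: [0.5326, 0.1645, 0.1939]
ee_rot: [[-0.098, -0.995, 0.013], [-0.995, 0.098, 0.006], [-0.007, -0.012, -1.0]]
wrist_force: [-0.6, -0.2, 0.4]
gripper_width: 0.852
gripper_force: 0.0
time_s: 8.22
tcp_pos: [0.5317, 0.1643, 0.1928]
ee_rot: [[-0.098, -0.995, 0.009], [-0.995, 0.098, 0.004], [-0.005, -0.008, -1.0]]
wrist_force: [-2.8, -0.2, 4.0]
gripper_width: 0.625
gripper_force: 30.0
```

```bash
python3 -m creep '[[0.6,0,0,0,0,0,0],[0.6,0,0,0,0,0,0],[0.6,0,0,4,-0.5,0.3,0],[0.6,0,0,8,-0.5,0.3,0],[0.6,0,0,8,-0.5,0.3,0],[-1,0,0,8,-0.5,0.3,0],[-1,0,0,8,-0.5,0.3,0],[-1,0,0,8,-0.5,0.3,0]]';python3 -m creep '[[-1,0,0,0,0,0,0],[-1,0,0,0,0,0,0]]'
```

```text
time_s: 8.88
tcp_pos: [0.5324, 0.1645, 0.1846]
ee_rot: [[-0.098, -0.995, 0.001], [-0.995, 0.098, 0.001], [-0.001, -0.001, -1.0]]
wrist_force: [1.4, -0.3, 0.3]
gripper_width: 0.652
gripper_force: 0.5
time_s: 9.05
tcp_pos: [0.5324, 0.1644, 0.1846]
ee_rot: [[-0.098, -0.995, 0.002], [-0.995, 0.098, 0.001], [-0.001, -0.001, -1.0]]
wrist_force: [0.5, 0.5, -1.3]
gripper_width: 0.643
gripper_force: 30.0
```

```bash
python3 -m creep '[[-1,5,0,0,0,0,0],[-1,14,0,0,0,0,0],[-1,24,0,0,0,0,0],[-1,34,0,0,0,0,0],[-1,44,0,0,0,0,0],[-1,54,0,0,0,0,0],[-1,62,0,0,0,0,0],[-1,66,0,0,0,0,0]]'; python3 - <<'E'
from h import *
I,d,W=shot("top"); x,y,z=W[...,0],W[...,1],W[...,2]
m=(z>.09)&(z<.13)&(x>.42)&(x<.66)&(y>.2)&(y<.42)
print(np.round(np.percentile(W[m],[2,50,98],axis=0),3)); print(cv2.minAreaRect((W[m][:,:2]*1000).astype(np.float32)))
J=I.astype(int);m=(J[...,0]>150)&(J[...,2]<110)&(J[...,0]-J[...,2]>70)&(z<.03)&(x>.45)&(x<.62)&(y>-.1)&(y<.25)
print(np.round(np.percentile(y[m],[1,99]),3))
E
```

```text
time_s: 9.72
tcp_pos: [0.5258, 0.0983, 0.1848]
ee_rot: [[-0.099, -0.995, 0.002], [-0.995, 0.099, 0.002], [-0.002, -0.002, -1.0]]
wrist_force: [-0.2, 2.0, -1.0]
gripper_width: 0.64
gripper_force: 30.0
[[0.494 0.246 0.096]
 [0.556 0.318 0.107]
 [0.613 0.378 0.119]]
((549.2648315429688, 313.0842590332031), (134.460205078125, 129.77938842773438), 83.02047729492188)
[0.211 0.217]
```

```bash
python3 -m creep '[[-1,6,0,0,0,0,0],[-1,14,0,0,0,0,0],[-1,22,0,0,0,0,0],[-1,30,0,0,0,0,0],[-1,40,0,0,0,0,0],[-1,50,0,0,0,0,0],[-1,60,0,0,0,0,0],[-1,70,0,0,0,0,0]]';python3 -m creep '[[-1,4,0,0,0,0,0],[-1,6,0,0,0,0,0],[-1,6,0,0,0,0,0]]'; python3 - <<'E'
from h import *
I,d,W=shot("side"); save("s3",cv2.resize(I,(800,600)))
I,d,W=shot("top"); x,y,z=W[...,0],W[...,1],W[...,2];save("t3",I)
m=(z>.09)&(z<.13)&(x>.42)&(x<.66)&(y>.2)&(y<.42)
print(np.round(np.percentile(W[m],[2,50,98],axis=0),3)); print(cv2.minAreaRect((W[m][:,:2]*1000).astype(np.float32)))
J=I.astype(int);m=(J[...,0]>150)&(J[...,2]<110)&(J[...,0]-J[...,2]>70)&(z<.03)&(x>.45)&(x<.62)&(y>-.1)&(y<.25)
for a in np.arange(.1,.22,.02):
    k=m&(abs(y-a)<.006)
    if k.sum(): print(round(a,3),np.round(np.percentile(x[k],[2,98]),4),np.median(z[k]))
print(np.round(np.percentile(y[m],[1,99,100]),3))
E
```

```text
time_s: 10.43
tcp_pos: [0.5188, 0.0278, 0.1846]
ee_rot: [[-0.098, -0.995, 0.001], [-0.995, 0.098, 0.0], [-0.001, -0.001, -1.0]]
wrist_force: [1.4, 1.2, 0.2]
gripper_width: 0.642
gripper_force: 30.0
time_s: 10.68
tcp_pos: [0.5183, 0.0223, 0.1846]
ee_rot: [[-0.099, -0.995, 0.001], [-0.995, 0.099, 0.0], [-0.0, -0.001, -1.0]]
wrist_force: [0.0, -1.0, 1.7]
gripper_width: 0.641
gripper_force: 30.0
[[0.492 0.239 0.098]
 [0.553 0.306 0.103]
 [0.614 0.369 0.108]]
((550.8580932617188, 304.7456359863281), (132.08706665039062, 130.13999938964844), 83.2118911743164)
0.14 [0.5512 0.5577] 0.011713853217844017
0.16 [0.5459 0.5594] 0.011701292277037534
0.18 [0.5398 0.5612] 0.012360385575000521
0.2 [0.5329 0.5626] 0.01228978624976218
[0.137 0.207 0.208]
```

View pics/s3.png

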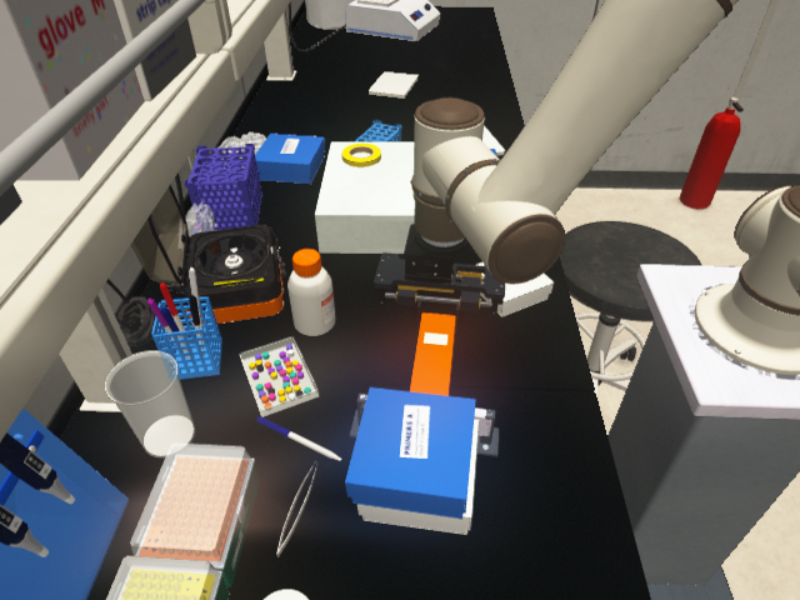

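Step 2 looks met: the boxes are level behind the stop and the case tail is clear of the slot at about (450,395). I'll regrip the case at its middle so it stays level when lifted.

```bash
python3 -m creep '[[0.6,0,0,0,0,0,0],[0.6,0,0,0,0,0,0],[0.6,0,0,-1,0,0,0],[0.6,0,0,-25,0,0,0],[0.6,-30,0,-25,0,0,0],[0.6,-60,0,-25,0,0,0],[0.6,-79,0,-25,0,0,0],[0.6,-79,0,-25,0,0,0]]';python3 -m creep '[[0.6,0,0,12,0,0,0],[0.6,0,0,22,0,0,0],[0.6,0,0,25,0,0,0],[0.6,0,0,25,0,0,0],[-1,0,0,25,0,0,0],[-1,0,0,25,0,0,0],[-1,0,0,25,0,0,0],[-1,0,0,25,0,0,0]]';python3 -m creep '[[-1,0,0,0,0,0,0],[-1,0,0,0,0,0,0]]'
```

```text
time_s: 11.45
tcp_pos: [0.5269, 0.105, 0.2099]
ee_rot: [[-0.094, -0.996, 0.004], [-0.996, 0.094, 0.002], [-0.002, -0.003, -1.0]]
wrist_force: [-0.4, -0.5, -0.2]
gripper_width: 0.801
gripper_force: 0.0
time_s: 12.12
tcp_pos: [0.5262, 0.1015, 0.1848]
ee_rot: [[-0.098, -0.995, 0.002], [-0.995, 0.098, 0.001], [-0.001, -0.002, -1.0]]
wrist_force: [1.0, -1.2, -0.3]
gripper_width: 0.642
gripper_force: 30.0
time_s: 12.28
tcp_pos: [0.5262, 0.1016, 0.1848]
ee_rot: [[-0.098, -0.995, 0.002], [-0.995, 0.098, 0.001], [-0.001, -0.002, -1.0]]
wrist_force: [0.6, -0.7, 1.5]
gripper_width: 0.636
gripper_force: 30.0
```

```bash
python3 -m creep '[[-1,0,0,-20,0,0,0],[-1,0,0,-50,0,0,0],[-1,0,0,-85,0,0,0],[-1,0,0,-120,0,0,0],[-1,20,0,-145,0,0,0],[-1,50,0,-145,0,0,0],[-1,90,0,-145,0,0,0],[-1,120,0,-145,0,0,0]]';python3 -c "
from h import *
rel([.478,-.315,.33],-88.3)"
```

```text
time_s: 12.95
tcp_pos: [0.5132, -0.0193, 0.3298]
ee_rot: [[-0.098, -0.995, 0.001], [-0.995, 0.098, 0.001], [-0.001, -0.001, -1.0]]
wrist_force: [1.0, -0.2, -2.6]
gripper_width: 0.639
gripper_force: 30.0
t 12.95 shift [297.8   6.1  -0.6] turn [-0.08  0.08 -7.31] F [ 1.  -0.2 -2.6] w 55.6
```

```bash
python3 -m creep '[[-1,40,1,0,0,0,-1],[-1,80,2,0,0,0,-2],[-1,120,3,0,0,0,-3],[-1,160,4,0,0,0,-4],[-1,200,5,0,0,0,-5],[-1,240,6,0,0,0,-6],[-1,275,6,0,0,0,-7],[-1,298,6,0,0,0,-7.3]]';python3 -m creep '[[-1,0,0,0,0,0,0],[-1,0,0,0,0,0,0]]'; python3 - <<'E'
from h import *
rel([.478,-.315,.208],-88.3)
I,d,W=shot("wrist"); save("w4",I)
x,y,z=W[...,0],W[...,1],W[...,2];J=I.astype(int)
m=(J[...,0]>140)&(J[...,2]<110)&(J[...,0]-J[...,2]>110)&(z>.11)&(z<.2)
print(m.sum(),np.round(np.percentile(W[m],[1,50,99],axis=0),3).tolist())
for a in np.arange(-.43,-.3,.02):
    k=m&(abs(y-a)<.005)
    if k.sum()>3: print(round(a,3),np.round(np.percentile(x[k],[2,98]),4),np.median(z[k]))
E
```

```text
time_s: 13.62
tcp_pos: [0.478, -0.3165, 0.3287]
ee_rot: [[0.027, -1.0, 0.001], [-1.0, -0.027, 0.001], [-0.001, -0.001, -1.0]]
wrist_force: [0.6, 0.4, -1.5]
gripper_width: 0.637
gripper_force: 30.0
time_s: 13.78
tcp_pos: [0.4783, -0.3148, 0.3284]
ee_rot: [[0.026, -1.0, 0.0], [-1.0, -0.026, 0.002], [-0.002, -0.0, -1.0]]
wrist_force: [-0.1, -0.0, -1.5]
gripper_width: 0.64
gripper_force: 30.0
t 13.78 shift [  0.4   0.4 120.4] turn [-0.01  0.09 -0.2 ] F [-0.1 -0.  -1.5] w 55.7
29883 [[0.452, -0.415, 0.154], [0.48, -0.372, 0.156], [0.507, -0.281, 0.157]]
-0.41 [0.4546 0.5073] 0.15571070533219555
-0.39 [0.4541 0.5068] 0.15576166602019106
-0.37 [0.4533 0.5066] 0.15570457940919266
-0.35 [0.4522 0.5062] 0.1556839222628463
-0.33 [0.4522 0.5051] 0.1556443076690722
-0.31 [0.4561 0.5053] 0.1553348303701732
```

View pics/w4.png

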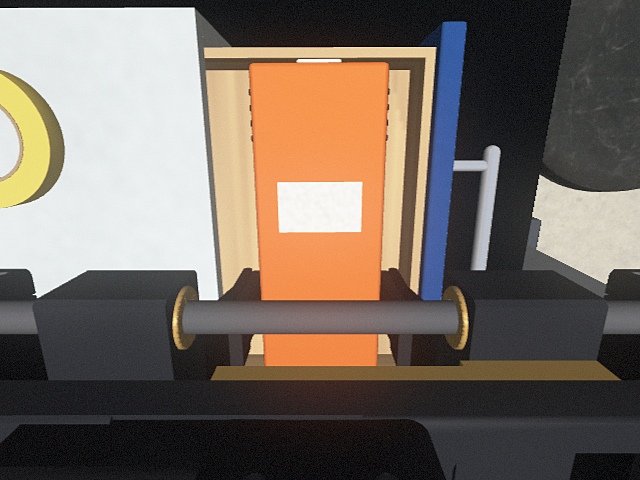

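The case hangs level over the open drawer, filling columns 250–388 inside the walls at 205–435. Its yaw matches the drawer, so I'll lower it.

```bash
python3 -m creep '[[-1,2,0,30,0,0,-0.2],[-1,2,0,60,0,0,-0.2],[-1,2,0,85,0,0,-0.2],[-1,2,0,102,0,0,-0.2],[-1,2,0,112,0,0,-0.2],[-1,2,0,117,0,0,-0.2],[-1,2,0,120,0,0,-0.2],[-1,2,0,120,0,0,-0.2]]'
```

```text
time_s: 14.5
tcp_pos: [0.4797, -0.3153, 0.2096]
ee_rot: [[0.034, -0.999, 0.002], [-0.999, -0.034, 0.0], [-0.0, -0.002, -1.0]]
wrist_force: [-0.6, 0.1, -0.5]
gripper_width: 0.64
gripper_force: 30.0
```

```bash
python3 -m creep '[[-1,0,0,2,0,0,0],[-1,0,0,2,0,0,0],[0.6,0,0,2,0,0,0],[0.6,0,0,2,0,0,0],[0.6,0,0,2,0,0,0],[0.6,0,0,-10,0,0,0],[0.6,0,0,-45,0,0,0],[0.6,0,0,-85,0,0,0]]';python3 -m creep '[[0.6,-40,0,-40,0,0,0],[0.6,-80,0,-80,0,0,0],[0.6,-120,0,-80,0,0,0],[0.6,-160,0,-80,0,0,0],[0.6,-200,0,-80,0,0,0],[0.6,-240,0,-80,0,0,0],[0.6,-240,0,-80,0,0,0]]'; python3 - <<'E'
from h import *
I,d,W=shot("top"); save("t5",I)
x,y,z=W[...,0],W[...,1],W[...,2];J=I.astype(int)
m=(J[...,0]>150)&(J[...,2]<100)&(J[...,0]-J[...,2]>110)&(z>.015)&(z<.06)&(x>.4)&(x<.55)&(y<-.18)
print(np.round(np.percentile(W[m],[1,50,99],axis=0),4).tolist()); print(cv2.minAreaRect((W[m][:,:2]*1000).astype(np.float32)))
m=(z>.09)&(z<.13)&(x>.42)&(x<.66)&(y>.2)&(y<.42)
print(np.round(np.percentile(W[m],[2,50,98],axis=0),3))
print(r.sense()["tcp_pos"])
E
```

```text
time_s: 15.17
tcp_pos: [0.4784, -0.3155, 0.2932]
ee_rot: [[0.032, -0.999, -0.004], [-0.999, -0.032, 0.003], [-0.003, 0.004, -1.0]]
wrist_force: [1.0, -0.5, -0.2]
gripper_width: 0.795
gripper_force: 0.0
time_s: 15.75
tcp_pos: [0.4704, -0.0728, 0.3755]
ee_rot: [[0.036, -0.999, 0.004], [-0.999, -0.036, 0.002], [-0.002, -0.004, -1.0]]
wrist_force: [-0.1, 0.2, -0.8]
gripper_width: 0.798
gripper_force: 0.0
[[0.4513, -0.4138, 0.0228], [0.4794, -0.3246, 0.0345], [0.5087, -0.2533, 0.0393]]
((479.6787109375, -332.04547119140625), (56.9800910949707, 169.7529754638672), 2.4873623847961426)
[[0.487 0.24  0.097]
 [0.55  0.304 0.103]
 [0.614 0.368 0.108]]
[ 0.47061653 -0.07204352  0.3754019 ]
```

View pics/t5.png

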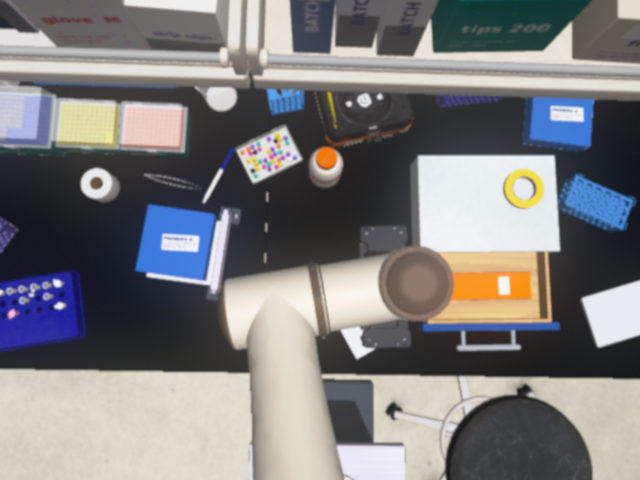

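The case lies flat in the open drawer at (490,286), with its top at z ≈ 0.0345. The boxes stand level behind the stop, the bottle is upright and the gripper is clear. Handing in.

```bash
python3 -c "
from station import r
print(r.finish_job())"
```

```text
the job is handed in; nothing more can be done
None
```

I handed the job in at about 16 s of robot time: in the last images the drawer is wide open with the case flat on its floor, both boxes are level and stacked behind the stop, and the bottle is upright; no verdict was returned.

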